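Slide the tall reagent pack into the analyser bay

TASK

Slide the tall, heavy reagent pack along the bench into the analyser's bay until it stands square and fully home against the analyser between the two rails: push it with the fingers low down, at the step on its back, never higher up, so that it slides upright instead of tipping, and do not lift it. Only then press the round button on the small console fully down and let it come back up. Leave the other things on the bench where they are.

Things in the scene. Friction and masses are not known exactly. Their poses are not given: they have to be found in the camera images.
- pack: Loose white reagent pack, about 1.5 kg, standing on the bench, 135 mm deep (its x), 110 wide (its y). Front: tower 90 deep, 210 high (x from -22.5 to +67.5 mm), thin carrying handle on top up to 241 mm. Back, towards the robot: low grey step 45 deep, 45 high (x from -67.5 to -22.5 mm). Origin: centre of the underside; x points forward to the bay, z up.
- pack_back (a point): Centre of the flat upright back face of the pack's step (110 wide, 45 high), 67.5 mm behind the pack's origin and 22.5 mm up: the place to push, anywhere on this face. Friction with the bench about 0.5 to 0.7; pushed higher than about 70 mm the pack may tip forward.
- dock: Fixed white analyser (220 deep, 300 wide, 200 high), bay on its robot side. Origin: on the bench, middle of its flat upright stop face; x points into the analyser. Bay: x from -92 to 0 mm, between straight aluminium rails 25 high, 12 thick, inner faces at y = +-65 mm. Pack fully home and square: its origin at x = -67.5 mm, y = 0 here, axes parallel to these.
- dock_mouth (a point): Middle of the funnel mouth, on the bench, 137 mm before the stop face. From the straight rails the ends flare out (25 high) to inner faces about 83 mm either side of the middle here. The pack starts before the mouth, roughly in line with the bay, turned up to 0.2 rad, 145 to 185 mm from home.
- confirm_top (a point): Centre of the top face of the round push button (32 mm diameter) in its housing on a fixed grey console, 100 x 120 mm and 35 high, left or right of the bay. It is pressed straight down.
- confirm (a joint): Button travel in m: 0 up, 0.006 fully down; spring, about 4 N fully down.
- rack: Bystander: black rack 110 x 130 x 45 mm with four capped tubes up to 94 mm high, on the other side of the bay from the console. Origin: underside centre.
- cup: Bystander: clear cup, 56 mm across, 60 high, beside the bay. Origin: underside centre.
- bottle: Bystander: white bottle, 50 mm across, 100 high, at the other side of the bay. Origin: underside centre.
- dish: Bystander: bowl 120 mm across, 50 high. Origin: underside centre.
- carton: Bystander: white carton 100 x 130 x 80 mm with a pipette lying fixed on top. Origin: underside centre.
- wipes: Bystander: cardboard box 100 x 160 x 60 mm. Origin: underside centre.
Things that resemble listed ones, but are neither listed nor needed, are in the scene too. What is shaped like the pack but purple is not meant.

How it is judged:
By the outcome, as a careful person would: the job done as asked, in the order asked, and still so for the second after the job is handed in, with the robot touching nothing.
It also fails if it takes over 58 s, if anything falls off the work surface, if the arm or the gripper's body presses on something with over 40 N, if the wrist force passes 120 N, or if a joint passes its speed limit or range.

ROBOT

A 7-joint arm with a two-finger parallel gripper is mounted at the origin on the work surface. World frame = base frame: x ahead of the robot, y to its left, z up, the work surface at z = 0. Lengths are in m, angles in rad, forces in N, time in s.
With the tool pointing down it reaches from about 0.425 to 0.875 m from the base axis. Payload 9.9 kg.
Tool frame: the origin (TCP) lies at the very end of the fingers, on their centre line; the grasp point (between the pads) lies 19 mm behind it; z points along the fingers, y is the direction in which the jaws open and shut (so a half turn about z gives the same grasp; the last joint's range is limited). The gripper opens to 85 mm and grips with 20 to 120 N. Pads are 22 mm wide; open, the fingers measure 114 mm over their backs; the gripper's body (76 mm by 85 mm) begins 54 mm behind the grasp point. The pads swing forward as they close: fully open they stand 13 mm farther back than shut.
Start: joints at [1.114, 0.576, 0.025, 1.437, -0.015, 1.129, -0.057], TCP at [0.246, -0.629, 0.231] pointing down, gripper open.
Joint ranges: [-2.76, 2.76], [-0.34, 2.15], [-1.52, 1.57], [0.19, 2.46], [-1.09, 4.23], [0.17, 1.99], [-2.82, 2.82]. Speed limits (rad/s): [2.22, 2.22, 3.01, 3.01, 3.14, 3.14, 3.14].

INTERFACE

Orientations are given as a unit quaternion [x, y, z, w].
In Python, from cell import telemetry, cams, env, models gives the robot as it stands.
- The arm moves only by the shell command python3 -m inch 'ROWS' [FORCE]. ROWS is JSON, a list of rows, each a list of 7 numbers: the shift along the tool's x, y, z in cm, then the turn, a rotation vector about the tool's x, y, z in degrees, then the finger opening in cm, from 0 to 8.54. In form: [[x, y, z, wx, wy, wz, fingers], ...]. A call has 1 to 12 rows; each row is the pose to reach, as a shift and turn from the pose commanded when the call began, along the tool's axes at that moment; what a row does not reach only later rows make up. A row lasts 1/12 s, in which the tool goes at most 41.7 mm and 7.16 degrees, less where a joint would pass 70% of its speed; a pose out of reach is approached as far as the arm can. A call with a gripper value outside its range is refused whole. The fingers move at their own pace and stop on an object; FORCE is the grip in N (left out, the last holds). Time passes only in rows, so rows that repeat a pose let the fingers close. It gives the time, the measured TCP pose, the force and the opening at its end, in the units of the state.
- telemetry.state(): the state, without advancing time (a new reading comes with each control period).
- cams.get_image(name): name is "scene" or "side" or "wrist"; returns the picture (400x640x3 uint8, blue, green, red); there is no depth.
- cams.calibration(name): a dict with "camera_matrix" (3x3 intrinsics, pixels), "dist_coeffs" ([k1, k2, p1, p2, k3] as OpenCV has them; the pictures are not rectified), "rvec" (rotation vector, rad) and "tvec" (3), from world to camera coordinates, as OpenCV has them. Camera axes: x right, y down, z forward; pixel columns grow to the right and rows downward; lengths in m; the calibration is good to about 2 mm. A picture is of the moment at which its call begins: read the wrist's pose just before it. calibration takes no time and is no camera call; for the wrist camera it gives the pose at the moment of the call.
- env.sign_off(): hands the job in, once; it reports no verdict.
Trained networks look in the newest picture that a camera, given by its name, has taken for a name from the list of things; names that differ only in an ending like _2 or _b are one class to them, and where a whole thing is asked for, a point or a joint stands for the part that bears it (a point fixed in the world has none). Each returns a list of dicts, best first, with "p" (0 to 1); they miss things now and then, are a little off and sometimes report something else, mostly with a low value. They report only what shows in the picture. A call takes as long as a camera call. They do not tell look-alikes from the thing itself.
- models.regions_of(query, camera): "region" (400x640 bool, what is visible of it) and "rect" ([left, top, right, bottom] in pixels, round what is visible of it).
The state is a dict: "time_s": time; "joint_positions": joint angles; "dq": joint speeds; "tau": joint torques, N m; "tool_pos": TCP position; "orientation": TCP orientation; "ft_force": force on the tool from outside, world axes, zero at the start; "torque": the same for the moment, N m; "opening": opening from 0.0 (shut) to 1.0 (fully open).
Only numpy, scipy, OpenCV 4.12 (cv2) and the standard library are available. Lean on these libraries where they do the work, as an engineer would, in place of code of your own. Each camera call takes 0.05 s, during which the arm holds its last target.

## Working session

There is one attempt and no reset: what is moved stays moved. The work goes in short steps, Python scripts to look and compute and a shell command to move; the robot and the scene stay as the last step left them, time stands still between calls to the robot, and variables do not carry over. Pictures are saved under pics/ and viewed, and the job is handed in when it is done.

```bash
ls; mkdir -p pics; python3 - <<'E'
from cell import telemetry,cams
import cv2
s=telemetry.state()
for k,v in s.items(): print(k,v)
for n in("scene","side"):
    cv2.imwrite(f"pics/{n}0.png",cams.get_image(n)); print(n,cams.calibration(n))
E
```

```text
pics
time_s 0.0
joint_positions [ 1.11420479  0.57648375  0.02484195  1.4378693  -0.01497217  1.12902196
 -0.05651999]
dq [ 6.82126588e-05 -1.38387119e-03  5.50934134e-05 -1.80421566e-04
  1.29612518e-03 -1.29816774e-03  8.32825921e-04]
tau [ 6.18602680e-04 -7.65762663e+01  2.25060582e+00 -2.85968578e+01
  1.52266386e-02  1.27066526e-02  2.49436721e-05]
tool_pos [ 0.2456854  -0.62822869  0.2304888 ]
orientation [ 9.82675606e-01  1.85332176e-01 -1.99664462e-04 -7.73587510e-04]
ft_force [0.25221373 1.13659965 0.17968685]
torque [ 0.0215572  -0.0045603  -0.01450968]
opening 1.0061935140721356
scene {'camera_matrix': array([[419.50181955,   0.        , 324.6147489 ],
       [  0.        , 419.50181955, 200.91523294],
       [  0.        ,   0.        ,   1.        ]]), 'dist_coeffs': array([-0.02313171,  0.        ,  0.        ,  0.        ,  0.        ]), 'rvec': array([ 2.5003757 ,  0.38321951, -0.13533429]), 'tvec': array([-0.50675919, -0.14789297,  1.54815075])}
side {'camera_matrix': array([[474.52910362,   0.        , 327.50572237],
       [  0.        , 474.52910362, 200.11895607],
       [  0.        ,   0.        ,   1.        ]]), 'dist_coeffs': array([-0.041499,  0.      ,  0.      ,  0.      ,  0.      ]), 'rvec': array([ 0.124778  , -2.90461316,  1.11727029]), 'tvec': array([0.56105879, 0.09814347, 1.48306721])}
```

View pics/scene0.png

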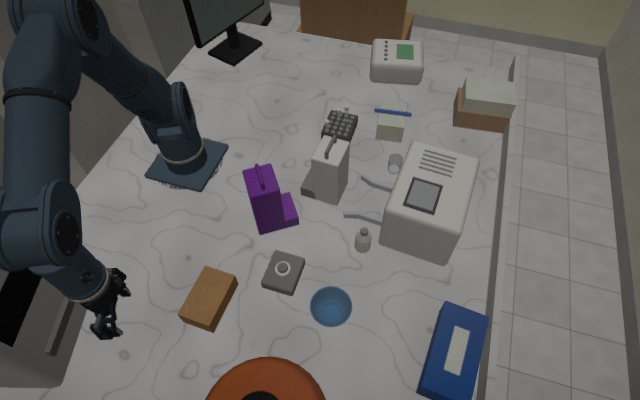

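View pics/side0.png

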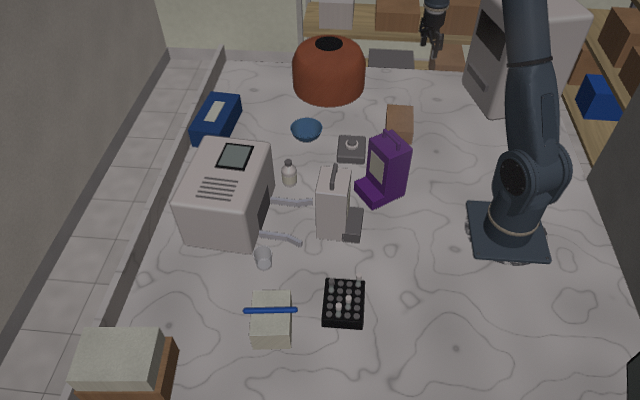

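The scene view shows the white pack at (327,168), the analyser at (432,200), the purple decoy at (268,200) and the console at (283,270), with its button at (283,268). The side view agrees with this. Next I'll get the masks and zoomed crops.

```bash
python3 - <<'E'
from cell import models
import cv2,numpy as np
for n in("scene","side"):
    im=cv2.imread(f"pics/{n}0.png")
    for q in("pack","dock","confirm"):
        r=models.regions_of(q,n)
        for i,d in enumerate(r[:3]):
            print(n,q,i,d['p'],d['rect'],d['region'].sum())
            np.save(f"pics/m_{n}_{q}_{i}.npy",d['region'])
    c=im[110:310,230:490] if n=="scene" else im[110:270,160:430]
    cv2.imwrite(f"pics/{n}0c.png",cv2.resize(c,None,fx=2.9,fy=2.9,interpolation=cv2.INTER_CUBIC))
E
```

```text
scene pack 0 0.81 [298.6, 133.0, 351.4, 206.3] 2416
scene pack 1 0.69 [244.3, 162.7, 301.0, 232.4] 2524
scene dock 0 0.72 [344.0, 141.1, 478.8, 270.2] 8882
scene confirm 0 0.68 [275.7, 261.3, 286.3, 272.4] 82
side pack 0 0.74 [357.1, 128.4, 415.5, 211.2] 3109
side pack 1 0.59 [310.7, 166.1, 361.9, 244.0] 2998
side dock 0 0.95 [169.5, 134.8, 308.8, 254.2] 10326
side confirm 0 0.42 [349.7, 141.4, 357.5, 146.9] 37
```

View pics/scene0c.png

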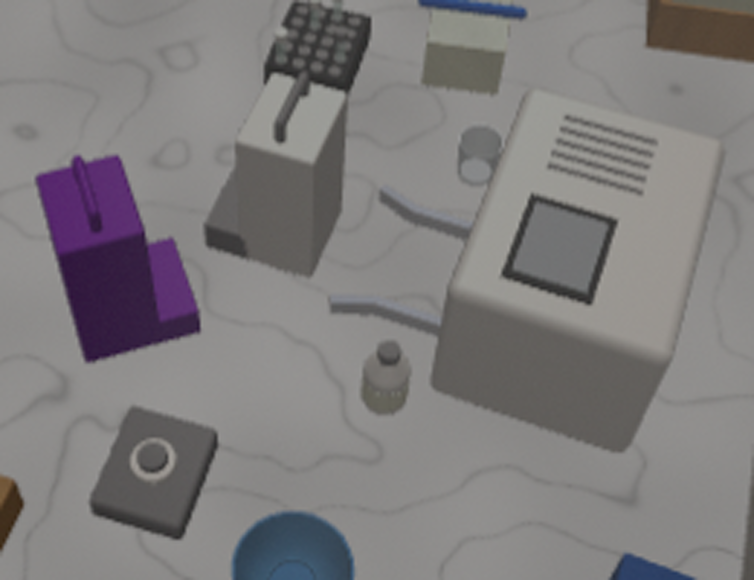

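View pics/side0c.png

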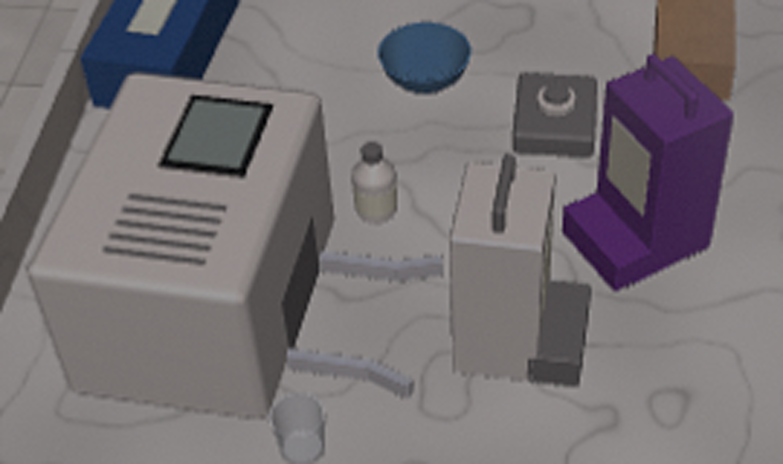

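```bash
cat > h.py <<'E'
import numpy as np,cv2
from cell import cams
from scipy.optimize import least_squares
C={n:cams.calibration(n) for n in("scene","side")}
def proj(n,P,c=None):
    c=c or C[n]
    return cv2.projectPoints(np.asarray(P,float).reshape(-1,3),c['rvec'],c['tvec'],c['camera_matrix'],c['dist_coeffs'])[0][:,0]
OFF={"scene":(230,110),"side":(160,110)}
def px(n,p): return (np.asarray(p,float)+.5)/2.9-.5+np.array(OFF[n])
def w(q,P):
    P=np.asarray(P,float);c,s=np.cos(q[2]),np.sin(q[2])
    return np.c_[q[0]+c*P[:,0]-s*P[:,1],q[1]+s*P[:,0]+c*P[:,1],P[:,2]]
def fit(obs,q0,f=None):
    def r(q):
        return np.concatenate([(proj(n,w(q,P))-(px(n,p) if f is None else p)).ravel() for n,P,p in obs])
    s=least_squares(r,q0,loss='soft_l1');R=r(s.x).reshape(-1,2)
    return s.x,R,np.linalg.inv(s.jac.T@s.jac)
def ground(n,p,z):
    c=C[n];u=cv2.undistortPoints(np.array([[p]],float),c['camera_matrix'],c['dist_coeffs'])[0,0]
    R=cv2.Rodrigues(c['rvec'])[0];o=-R.T@c['tvec'].ravel();d=R.T@[u[0],u[1],1];return o+d*(z-o[2])/d[2]
E
cat > a.py <<'E'
from h import *
m=lambda *a:np.array(a)/1000
x0,x1,b=-22.5,67.5,-67.5
ps=("scene",m((x0,55,210),(x1,55,210),(x0,-55,210),(x1,-55,210),(x1,-55,0),(x0,-55,0),(b,-55,0),(b,-55,45)),[(259,75),(346,93),(238,143),(319,161),(310,275),(241,256),(206,243),(208,226)])
pd=("side",m((x1,-55,210),(x0,-55,210),(x0,55,210),(x1,55,210),(x1,55,0),(b,55,0),(b,55,45),(b,-55,45),(x0,55,0)),[(464,165),(556,170),(547,248),(450,240),(453,373),(578,384),(582,361),(591,287),(528,378)])
g=ground("scene",px("scene",(260,230)),0);print("g",g)
for o in([ps],[pd],[ps,pd]):
    q,R,c=fit(o,[g[0],g[1],0]);print("pack",q.round(4),np.sqrt(np.diag(c)).round(4));
print(R.round(1).tolist());qp=q
ds=("scene",m((0,-150,0),(220,-150,0),(0,-150,200),(0,150,200),(220,150,200),(220,-150,200),(-137,83,25),(-137,-83,25)),[(432,385),(622,450),(455,285),(528,93),(722,146),(668,357),(382,190),(331,300)])
dd=("side",m((220,150,0),(0,150,0),(0,150,200),(220,150,200),(220,-150,200),(0,-150,200),(-137,-83,25),(-137,83,25)),[(70,388),(268,413),(245,300),(30,268),(125,78),(322,95),(440,262),(411,383)])
for o in([ds],[dd],[ds,dd]):
    q,R,c=fit(o,[g[0]+.2,g[1],0]);print("dock",q.round(4),np.sqrt(np.diag(c)).round(4))
print(R.round(1).tolist())
c,s=np.cos(q[2]),np.sin(q[2]);d=qp[:2]-q[:2]
print("pack in dock",c*d[0]+s*d[1],-s*d[0]+c*d[1],qp[2]-q[2])
B=least_squares(lambda X:np.concatenate([(proj(n,X)-px(n,p)).ravel() for n,p in(("scene",(152,457)),("side",(556,97)))]),[.6,-.3,.04])
print("btn",B.x,B.fun)
E
python3 a.py
```

```text
g [0.50580084 0.02040457 0.        ]
pack [ 0.5206  0.0288 -0.0039] [0.0018 0.002  0.0276]
pack [ 0.5227  0.0283 -0.0435] [0.0012 0.0017 0.0181]
pack [ 0.5225  0.0284 -0.0364] [0.001  0.0014 0.0148]
[[4.1, -2.0], [1.1, -1.4], [-1.0, -0.7], [-0.7, 0.6], [1.2, 1.3], [0.2, 0.7], [0.1, 1.7], [-1.3, -0.3], [0.4, -1.7], [-0.4, -0.7], [-0.9, 0.2], [0.0, -0.0], [0.1, 0.6], [0.7, 1.2], [0.2, 0.0], [-0.3, -1.9], [3.3, 1.8]]
dock [ 0.7602  0.0157 -0.075 ] [0.0019 0.0025 0.0117]
dock [ 0.762   0.0138 -0.0829] [0.0015 0.0023 0.0088]
dock [ 0.7613  0.0146 -0.0806] [0.0012 0.0019 0.0072]
[[-1.8, 1.7], [0.8, 2.6], [-3.2, 0.9], [0.2, -5.1], [2.8, -4.1], [1.6, 1.2], [-0.4, -1.2], [0.5, -2.7], [-0.9, 3.2], [0.6, 4.7], [0.0, 0.2], [-3.4, 0.9], [0.8, -3.7], [0.7, -1.9], [0.7, -0.2], [0.4, -1.6]]
pack in dock -0.2391764209907519 -0.005521727048298597 0.04416413947504841
btn [ 0.50320084 -0.32134211  0.04670839] [ 0.4157643   0.08725763  0.50204332 -0.09532351]
```

```bash
cat > go.py <<'E'
import sys,numpy as np
from scipy.spatial.transform import Rotation as Ro
from cell import telemetry
s=telemetry.state();R=Ro.from_quat(s['orientation']);M=R.as_matrix();p=np.array(s['tool_pos'])
print("t",round(s['time_s'],2),"p",p.round(4),"yaw",round(np.arctan2(M[1,0],M[0,0]),4),"zaxis",M[:,2].round(3),"F",np.round(s['ft_force'],1),"q",np.round(s['joint_positions'],2),"open",round(s['opening'],3))
for a in sys.argv[1:]:
    x,y,z,yaw=map(float,a.split(','))
    T=np.array([[np.cos(yaw),np.sin(yaw),0],[np.sin(yaw),-np.cos(yaw),0],[0,0,-1]])
    print(a,"cm",(M.T@(np.array([x,y,z])-p)*100).round(2),"deg",np.degrees(Ro.from_matrix(M.T@T).as_rotvec()).round(2))
E
python3 go.py .30,-.50,.36,.2 .40,-.2,.36,0 .43,.03,.36,-.04 .428,.032,.36,-.04
python3 - <<'E'
from h import *
for p in[(38,178),(120,158),(143,235),(62,250)]: print("purple top",ground("scene",px("scene",p),.21).round(3))
for p in[(174,241),(199,318)]: print("step",ground("scene",px("scene",p),.045).round(3))
print("floor",ground("scene",px("scene",(92,360)),0).round(3),ground("scene",px("scene",(199,330)),0).round(3))
E
```

```text
t 0.4 p [ 0.2458 -0.6286  0.2312] yaw 0.3728 zaxis [-0.  0. -1.] F [ 0.1  0.3 -0.2] q [ 1.11  0.58  0.02  1.44 -0.01  1.13 -0.06] open 1.001
.30,-.50,.36,.2 cm [  9.73 -10.   -12.88] deg [-0.02  0.    9.9 ]
.40,-.2,.36,0 cm [ 29.97 -34.3  -12.88] deg [-2.000e-02  1.000e-02  2.136e+01]
.43,.03,.36,-.04 cm [ 41.14 -54.63 -12.87] deg [-2.000e-02  1.000e-02  2.365e+01]
.428,.032,.36,-.04 cm [ 41.03 -54.89 -12.87] deg [-2.000e-02  1.000e-02  2.365e+01]
purple top [ 0.321 -0.133  0.21 ]
purple top [ 0.391 -0.083  0.21 ]
purple top [ 0.45  -0.169  0.21 ]
purple top [ 0.381 -0.21   0.21 ]
step [ 0.427 -0.056  0.045]
step [ 0.49  -0.147  0.045]
floor [ 0.382 -0.209  0.   ] [ 0.484 -0.136  0.   ]
```

```bash
python3 -m inch '[[2,-2.3,-2.5,0,0,2,5],[4,-4.6,-5,0,0,4,5],[6,-6.9,-7.5,0,0,6,5],[8.4,-9.6,-10,0,0,8,5],[10.9,-12.4,-12.9,0,0,10,5],[13.4,-15.3,-12.9,0,0,12,5],[15.9,-18.2,-12.9,0,0,14,5],[18.5,-21.1,-12.9,0,0,16,5],[21,-24,-12.9,0,0,18,5],[23.5,-26.9,-12.9,0,0,20,5],[26,-29.7,-12.9,0,0,21,5],[28.5,-32.6,-12.9,0,0,22,5]]'; python3 go.py .43,.031,.34,-.04 .43,.031,.2,-.04
```

```text
time_s: 1.4
tool_pos: [0.3927, -0.2195, 0.3607]
orientation: [1.0, -0.006, 0.0, 0.0]
ft_force: [1.6, -0.6, 0.4]
opening: 0.586
t 1.4 p [ 0.3927 -0.2195  0.3607] yaw -0.0123 zaxis [ 0.001 -0.001 -1.   ] F [ 1.6 -0.6  0.4] q [ 0.47  0.13 -0.07  1.77  0.01  1.24 -1.19] open 0.586
.43,.031,.34,-.04 cm [  3.42 -25.1    2.05] deg [ 0.03 -0.05  1.59]
.43,.031,.2,-.04 cm [  3.41 -25.1   16.05] deg [ 0.03 -0.05  1.59]
```

```bash
python3 -m inch '[[0.6,-3.9,0,0,0,1.6,5],[1.2,-7.9,0,0,0,1.6,5],[1.8,-11.9,0,0,0,1.6,5],[2.4,-15.9,0,0,0,1.6,5],[2.9,-19.9,0,0,0,1.6,5],[3.2,-23,0,0,0,1.6,5],[3.4,-25.1,0,0,0,1.6,5],[3.4,-25.1,2,0,0,1.6,5]]'; python3 go.py .43,.031,.05,-.04 .43,.031,.02,-.04 
python3 - <<'E'
from cell import cams
import cv2
for n in("scene","side","wrist"):
    im=cams.get_image(n); cv2.imwrite(f"pics/{n}1.png",im)
E
```

```text
time_s: 2.07
tool_pos: [0.4311, 0.0348, 0.343]
orientation: [1.0, -0.016, 0.003, -0.001]
ft_force: [0.4, 0.9, -0.1]
opening: 0.585
t 2.07 p [0.4311 0.0348 0.343 ] yaw -0.0324 zaxis [ 0.006  0.003 -1.   ] F [ 0.4  0.9 -0.1] q [ 0.09  0.12 -0.31  1.84  0.04  1.19 -1.84] open 0.585
.43,.031,.05,-.04 cm [-0.28  0.47 29.3 ] deg [-0.16 -0.35  0.44]
.43,.031,.02,-.04 cm [-0.3   0.48 32.3 ] deg [-0.16 -0.35  0.44]
```

View pics/wrist1.png

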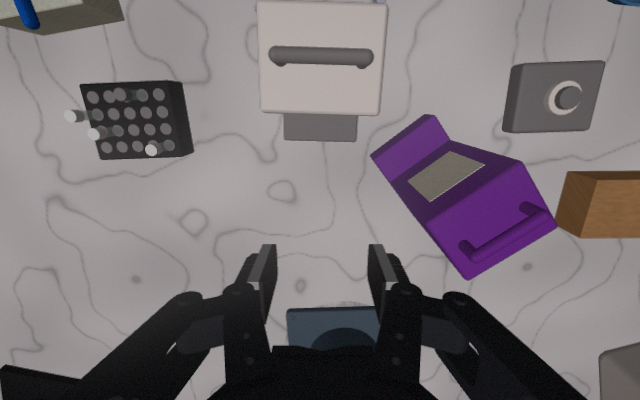

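View pics/side1.png

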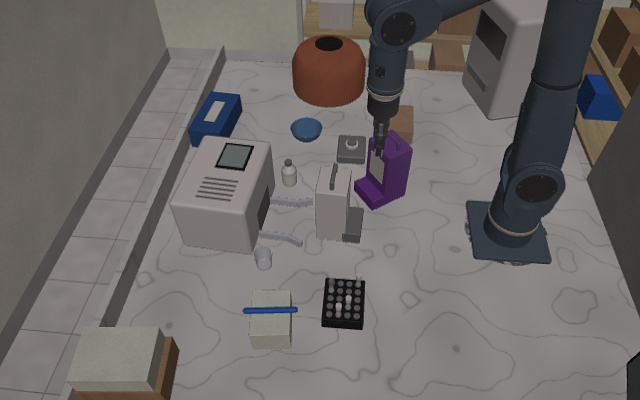

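The wrist view shows the pack's top at (258–387, 2–114) and the step's back edge at row 141. The purple decoy at (465,190) is clear of the descent spot. I'll refine the pack pose from this view.

```bash
python3 - <<'E'
import cv2
im=cv2.imread("pics/wrist1.png")[0:150,240:410]
cv2.imwrite("pics/w1c.png",cv2.resize(im,None,fx=4,fy=4,interpolation=cv2.INTER_CUBIC))
E
```

```text
(no output)
```

View pics/w1c.png

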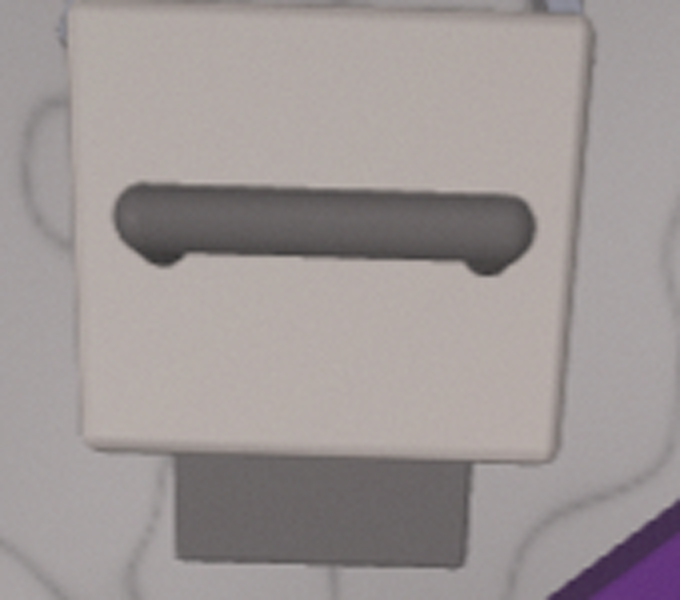

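```bash
python3 - <<'E'
from h import *
C['wrist']=cams.calibration('wrist')
f=lambda L:(np.array(L,float)+.5)/4-.5+np.array([240,0])
P=np.array([(67.5,55,210),(67.5,-55,210),(-22.5,-55,210),(-22.5,55,210),(-67.5,55,45),(-67.5,-55,45)])/1000
q,R,c=fit([("wrist",P,f([(69,5),(593,18),(555,460),(84,448),(177,558),(465,567)]))],[.52,.03,0],1)
print(q,R.round(1).tolist())
for y in(.055,-.055): print(w(q,[(-.0675,y,0)]).round(4))
E
```

```text
[ 0.52096399  0.02652415 -0.06463055] [[-1.9, -3.0], [2.2, -1.9], [1.8, 1.9], [-1.1, 1.5], [-0.7, 1.2], [0.3, 0.9]]
[[0.4572 0.0858 0.    ]]
[[ 0.4501 -0.024   0.    ]]
```

```bash
python3 go.py .43,.032,.10,-.07 .43,.032,.012,-.07
```

```text
t 2.22 p [0.4286 0.0291 0.3397] yaw -0.0386 zaxis [-0.002 -0.001 -1.   ] F [ 0.1 -0.4 -0.7] q [ 0.09  0.12 -0.31  1.84  0.04  1.19 -1.84] open 0.586
.43,.032,.10,-.07 cm [ 0.18 -0.31 23.97] deg [0.04 0.13 1.8 ]
.43,.032,.012,-.07 cm [ 0.2  -0.32 32.77] deg [0.04 0.13 1.8 ]
```

```bash
python3 -m inch '[[0,-0.2,3,0,0,1.8,5],[0,-0.2,7,0,0,1.8,5],[0,-0.2,11,0,0,1.8,5],[0,-0.2,15,0,0,1.8,5],[0,-0.2,18.5,0,0,1.8,5],[0,-0.2,21,0,0,1.8,5],[0,-0.2,22,0,0,1.8,5],[0,-0.2,22,0,0,1.8,5],[0,-0.2,22,0,0,1.8,5]]'; python3 go.py .43,.032,.012,-.07
```

```text
time_s: 2.97
tool_pos: [0.4299, 0.0306, 0.1207]
orientation: [0.999, -0.036, -0.0, 0.0]
ft_force: [-0.4, 0.0, 0.6]
opening: 0.59
t 2.97 p [0.4299 0.0306 0.1207] yaw -0.0719 zaxis [-0.    -0.001 -1.   ] F [-0.4  0.   0.6] q [ 0.02  0.39 -0.27  2.19  0.18  0.59 -2.03] open 0.59
.43,.032,.012,-.07 cm [ 1.000e-02 -1.500e-01  1.087e+01] deg [ 0.03  0.02 -0.11]
```

```bash
python3 -m inch '[[0,-0.1,3,0,0,0,5],[0,-0.1,6,0,0,0,5],[0,-0.1,8.5,0,0,0,5],[0,-0.1,10,0,0,0,5],[0,-0.1,10.9,0,0,0,5],[0,-0.1,10.9,0,0,0,5],[0,-0.1,10.9,0,0,0,5]]'; python3 go.py .43,.032,.012,-.07
python3 - <<'E'
from cell import cams
import cv2
for n in("side","wrist"):
    im=cams.get_image(n); cv2.imwrite(f"pics/{n}2.png",im)
im=cv2.imread("pics/side2.png")[130:270,260:460]
cv2.imwrite("pics/s2c.png",cv2.resize(im,None,fx=4,fy=4,interpolation=cv2.INTER_CUBIC))
E
```

```text
time_s: 3.55
tool_pos: [0.4305, 0.0321, 0.0122]
orientation: [0.999, -0.036, 0.001, 0.0]
ft_force: [-0.9, 0.4, 0.8]
opening: 0.585
t 3.55 p [0.4305 0.0321 0.0122] yaw -0.0711 zaxis [ 0.001 -0.    -1.   ] F [-0.9  0.4  0.8] q [-0.08  0.6  -0.14  2.29  0.31  0.27 -2.14] open 0.585
.43,.032,.012,-.07 cm [-0.05  0.02  0.02] deg [ 0.01 -0.08 -0.07]
```

View pics/s2c.png

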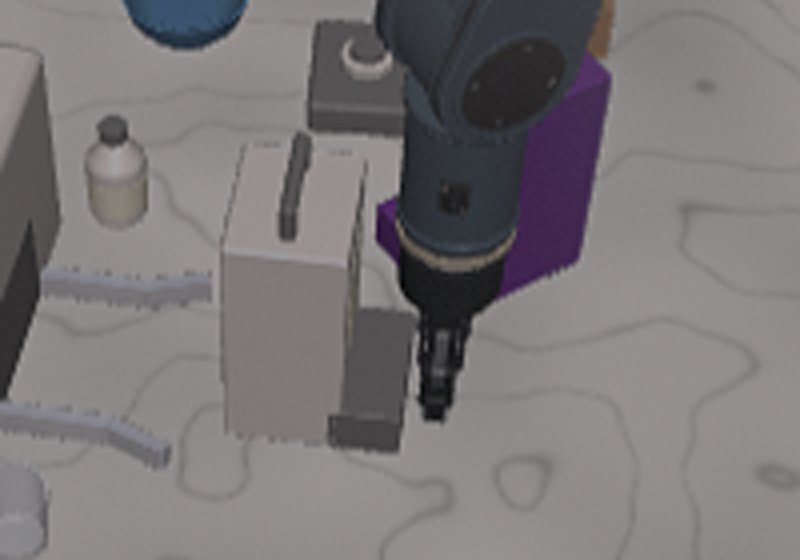

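View pics/wrist2.png

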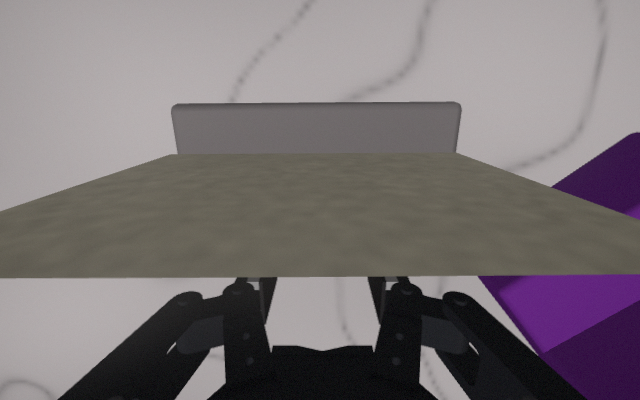

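```bash
python3 - <<'E'
from h import *
c=cams.calibration('wrist');R=cv2.Rodrigues(c['rvec'])[0];print(-R.T@c['tvec'].ravel());print(R)
C['wrist']=c
q=[.521,.0265,-.065]
P=np.array([(67.5,55,210),(67.5,-55,210),(-22.5,-55,210),(-22.5,55,210),(-22.5,55,45),(-22.5,-55,45),(-67.5,55,45),(-67.5,-55,45)])/1000
print(proj('wrist',w(q,P)).round(0))
E
```

```text
[0.51062476 0.02664247 0.15505795]
[[-7.00797313e-02 -9.97540903e-01  9.89089669e-04]
 [-9.47022210e-01  6.68421414e-02  3.14135421e-01]
 [-3.13429044e-01  2.10778360e-02 -9.49377669e-01]]
[[530. 408.]
 [121. 410.]
 [  2.  32.]
 [647.  28.]
 [175. 138.]
 [466. 137.]
 [193. 245.]
 [450. 244.]]
```

```bash
python3 -m inch '[[0.5,0,0,0,0,0.5,5],[0.9,0,0,0,0,0.5,5],[1.2,0,0,0,0,0.5,5],[1.5,0,0,0,0,0.5,5],[1.8,0,0,0,0,0.5,5],[2.2,-0.05,0,0,0,0.5,5],[2.6,-0.1,0,0,0,0.5,5],[3,-0.1,0,0,0,0.5,5],[3.5,-0.1,0,0,0,0.5,5],[4,-0.15,0,0,0,0.5,5],[4.5,-0.15,0,0,0,0.5,5],[5,-0.2,0,0,0,0.5,5]]'; python3 go.py .6157,.0264,.012,-.08
python3 - <<'E'
from cell import cams
import cv2
for n in("scene","side"):
    im=cams.get_image(n); cv2.imwrite(f"pics/{n}3.png",im)
im=cv2.imread("pics/side3.png")[130:270,260:460]
cv2.imwrite("pics/s3c.png",cv2.resize(im,None,fx=4,fy=4,interpolation=cv2.INTER_CUBIC))
E
```

```text
time_s: 4.65
tool_pos: [0.4761, 0.03, 0.011]
orientation: [0.999, -0.04, -0.003, 0.001]
ft_force: [-11.2, -0.5, 7.8]
opening: 0.585
t 4.65 p [0.4761 0.03   0.011 ] yaw -0.0792 zaxis [-0.007 -0.002 -1.   ] F [-11.2  -0.5   7.8] q [-0.04  0.63 -0.18  2.17  0.29  0.37 -2.11] open 0.585
.6157,.0264,.012,-.08 cm [13.95 -0.74 -0.19] deg [0.13 0.37 0.05]
```

View pics/s3c.png

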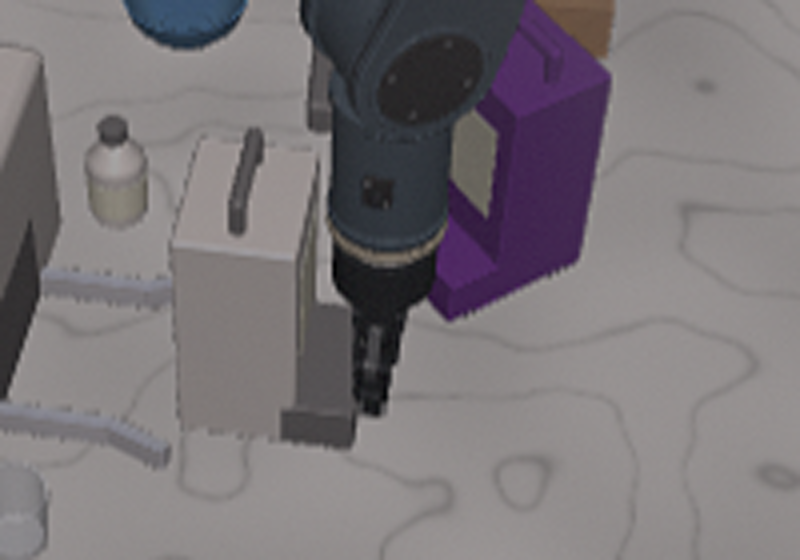

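```bash
python3 -m inch '[[0.4,0,-0.1,0,0,0,5],[0.9,-0.05,-0.1,0,0,0,5],[1.5,-0.1,-0.1,0,0,0,5],[2.1,-0.1,-0.1,0,0,0,5],[2.7,-0.15,-0.1,0,0,0,5],[3.3,-0.2,-0.1,0,0,0,5],[3.9,-0.25,-0.1,0,0,0,5],[4.5,-0.3,-0.1,0,0,0,5],[5.1,-0.3,-0.1,0,0,0,5],[5.7,-0.35,-0.1,0,0,0,5],[6.3,-0.4,-0.1,0,0,0,5],[6.8,-0.4,-0.1,0,0,0,5]]'; python3 go.py .6157,.0264,.012,-.08
python3 - <<'E'
from cell import cams
import cv2
for n in("scene","side","wrist"):
    im=cams.get_image(n); cv2.imwrite(f"pics/{n}4.png",im)
im=cv2.imread("pics/side4.png")[110:270,160:430]
cv2.imwrite("pics/s4c.png",cv2.resize(im,None,fx=2.9,fy=2.9,interpolation=cv2.INTER_CUBIC))
im=cv2.imread("pics/scene4.png")[110:310,230:490]
cv2.imwrite("pics/sc4c.png",cv2.resize(im,None,fx=2.9,fy=2.9,interpolation=cv2.INTER_CUBIC))
E
```

```text
time_s: 5.75
tool_pos: [0.5451, 0.0291, 0.0118]
orientation: [0.999, -0.04, -0.003, 0.001]
ft_force: [-8.5, 0.6, 4.0]
opening: 0.584
t 5.75 p [0.5451 0.0291 0.0118] yaw -0.0792 zaxis [-0.006 -0.001 -1.   ] F [-8.5  0.6  4. ] q [-0.    0.68 -0.21  1.99  0.27  0.5  -2.06] open 0.584
.6157,.0264,.012,-.08 cm [ 7.06 -0.29 -0.06] deg [0.08 0.31 0.05]
```

View pics/s4c.png

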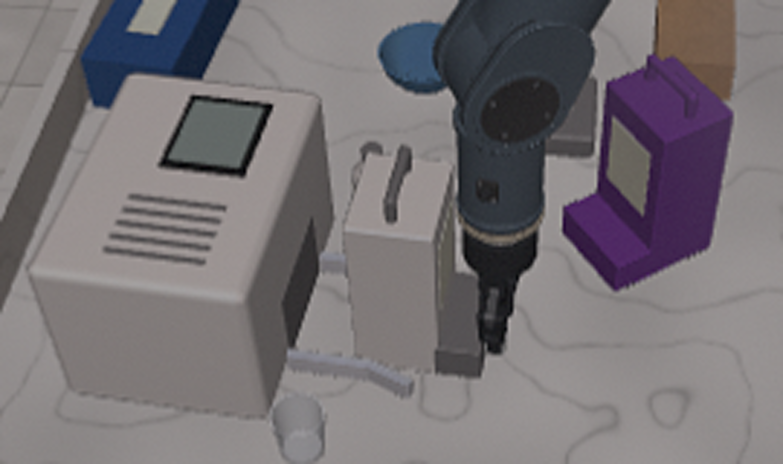

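View pics/sc4c.png

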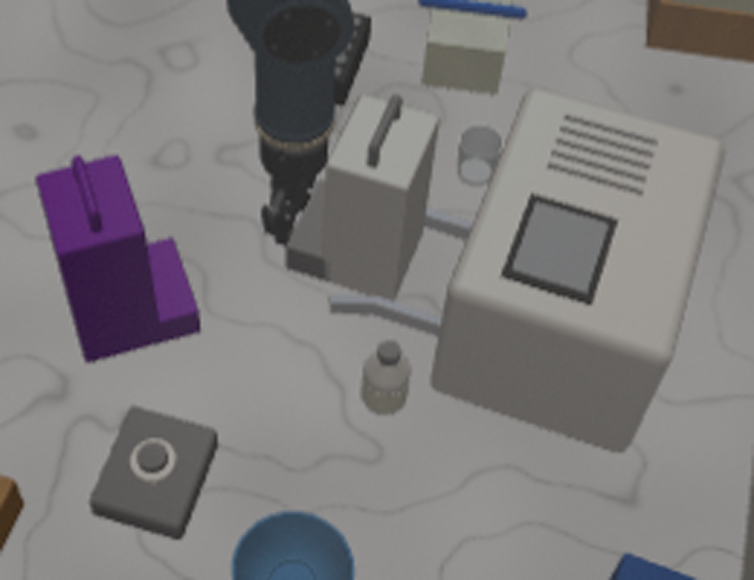

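```bash
python3 -m inch '[[0.4,0,0,0,0,0,5],[0.9,-0.05,0,0,0,0,5],[1.4,-0.1,0,0,0,0,5],[1.9,-0.1,0,0,0,0,5],[2.4,-0.15,0,0,0,0,5],[2.9,-0.15,0,0,0,0,5],[3.4,-0.2,0,0,0,0,5],[3.9,-0.2,0,0,0,0,5],[4.4,-0.25,0,0,0,0,5],[4.8,-0.25,0,0,0,0,5],[5.2,-0.25,0,0,0,0,5],[5.5,-0.25,0,0,0,0,5]]'; python3 go.py .6157,.0264,.012,-.08
```

```text
time_s: 6.9
tool_pos: [0.6009, 0.0275, 0.0119]
orientation: [0.999, -0.039, -0.002, 0.0]
ft_force: [-7.6, 0.7, 2.1]
opening: 0.583
t 6.9 p [0.6009 0.0275 0.0119] yaw -0.0789 zaxis [-0.004 -0.    -1.   ] F [-7.6  0.7  2.1] q [ 0.01  0.74 -0.22  1.84  0.26  0.6  -2.02] open 0.583
.6157,.0264,.012,-.08 cm [ 1.49 -0.   -0.02] deg [0.04 0.2  0.06]
```

Small final steps, watching the force.

```bash
python3 -m inch '[[0.3,0,0,0,0,0,5],[0.5,0,0,0,0,0,5],[0.7,0,0,0,0,0,5],[0.9,0,0,0,0,0,5],[1.0,0,0,0,0,0,5],[1.0,0,0,0,0,0,5]]'; python3 go.py .6157,.0264,.012,-.08
python3 -m inch '[[0.1,0,0,0,0,0,5],[0.2,0,0,0,0,0,5],[0.3,0,0,0,0,0,5]]'; python3 go.py .6157,.0264,.012,-.08
```

```text
time_s: 7.4
tool_pos: [0.6109, 0.0268, 0.0119]
orientation: [0.999, -0.039, -0.002, 0.0]
ft_force: [-6.6, 1.1, 1.2]
opening: 0.589
t 7.4 p [0.6109 0.0268 0.0119] yaw -0.079 zaxis [-0.003 -0.    -1.   ] F [-6.6  1.1  1.2] q [ 0.02  0.75 -0.22  1.81  0.26  0.61 -2.01] open 0.589
.6157,.0264,.012,-.08 cm [ 0.48  0.   -0.01] deg [0.03 0.18 0.06]
time_s: 7.65
tool_pos: [0.6134, 0.0266, 0.0119]
orientation: [0.999, -0.039, -0.002, 0.0]
ft_force: [-7.6, 1.5, 2.6]
opening: 0.588
t 7.65 p [0.6134 0.0266 0.0119] yaw -0.079 zaxis [-0.004 -0.    -1.   ] F [-7.6  1.5  2.6] q [ 0.02  0.75 -0.22  1.81  0.26  0.62 -2.01] open 0.588
.6157,.0264,.012,-.08 cm [ 0.23 -0.   -0.01] deg [0.04 0.23 0.06]
```

```bash
for i in 1 2 3; do python3 -m inch '[[0.1,0,0,0,0,0,5],[0.2,0,0,0,0,0,5]]' >/dev/null; python3 go.py .6157,.0264,.012,-.08; done
python3 - <<'E'
from cell import cams
import cv2
for n in("scene","side"):
    im=cams.get_image(n); cv2.imwrite(f"pics/{n}5.png",im)
im=cv2.imread("pics/side5.png")[110:270,160:430]
cv2.imwrite("pics/s5c.png",cv2.resize(im,None,fx=2.9,fy=2.9,interpolation=cv2.INTER_CUBIC))
im=cv2.imread("pics/scene5.png")[110:310,230:490]
cv2.imwrite("pics/sc5c.png",cv2.resize(im,None,fx=2.9,fy=2.9,interpolation=cv2.INTER_CUBIC))
E
```

```text
t 7.82 p [0.6154 0.0264 0.0119] yaw -0.079 zaxis [-0.004 -0.    -1.   ] F [-8.3  1.   2.6] q [ 0.02  0.75 -0.22  1.8   0.26  0.62 -2.01] open 0.583
.6157,.0264,.012,-.08 cm [ 0.03 -0.01 -0.01] deg [0.04 0.23 0.06]
t 7.98 p [0.6161 0.0264 0.0119] yaw -0.0788 zaxis [-0.006 -0.001 -1.   ] F [-16.1   1.8  10. ] q [ 0.02  0.75 -0.22  1.8   0.26  0.63 -2.01] open 0.588
.6157,.0264,.012,-.08 cm [-0.04 -0.   -0.01] deg [0.06 0.36 0.07]
t 8.15 p [0.6161 0.0263 0.0118] yaw -0.0786 zaxis [-0.01  -0.001 -1.   ] F [-23.6   3.   15.6] q [ 0.02  0.75 -0.23  1.79  0.26  0.63 -2.01] open 0.589
.6157,.0264,.012,-.08 cm [-0.04 -0.   -0.02] deg [0.1  0.56 0.08]
```

View pics/s5c.png

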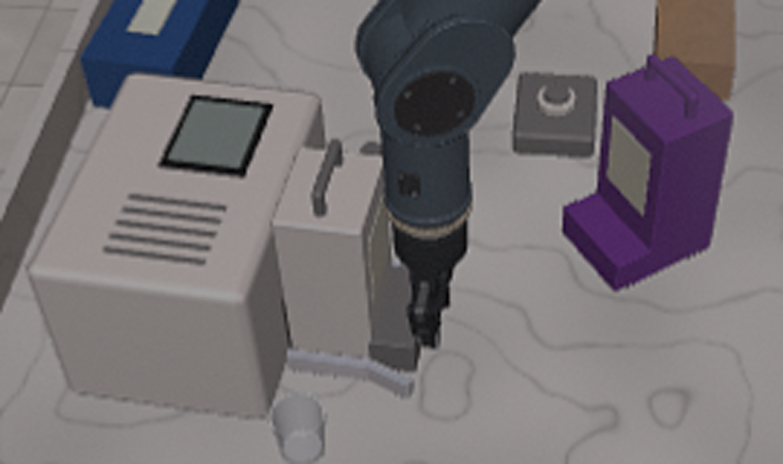

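View pics/sc5c.png

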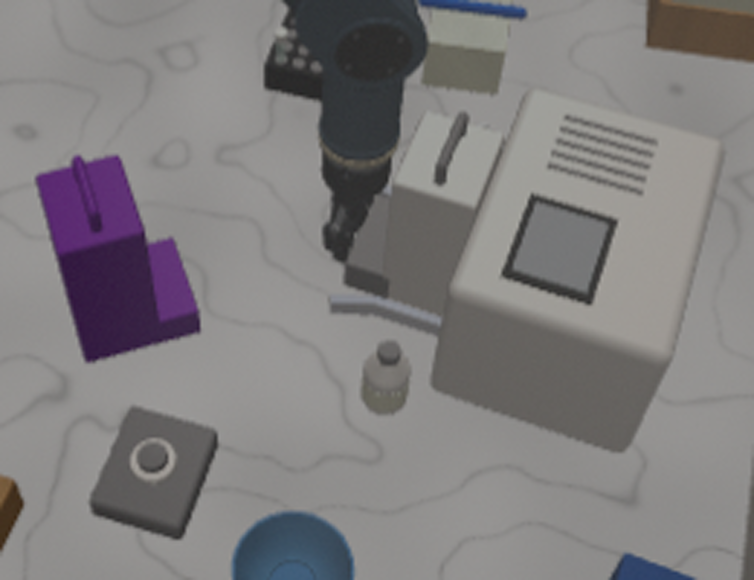

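The pack stopped at the predicted home position and the force rose without any further motion. I'll push slightly more to seat it square, then back straight off.

```bash
python3 -m inch '[[0.1,0,-0.1,0,0,0,5],[0.2,0,-0.1,0,0,0,5],[0.2,0,-0.1,0,0,0,5],[0.2,0,-0.1,0,0,0,5]]'; python3 go.py; python3 -c "
from cell import telemetry;print(telemetry.state()['torque'])"
python3 -m inch '[[-0.3,0,-0.1,0,0,0,5],[-0.6,0,-0.1,0,0,0,5],[-1,0,-0.1,0,0,0,5],[-2,0,-0.1,0,0,0,5],[-3.5,0,-0.1,0,0,0,5],[-5,0,-0.1,0,0,0,5],[-6.5,0,-0.1,0,0,0,5],[-8,0,-0.1,0,0,0,5],[-9,0,-0.1,0,0,0,5],[-9,0,-0.1,0,0,0,5]]'; python3 go.py
```

```text
time_s: 8.58
tool_pos: [0.616, 0.0264, 0.0119]
orientation: [0.999, -0.039, -0.007, 0.001]
ft_force: [-22.6, 2.4, 8.9]
opening: 0.588
t 8.58 p [0.616  0.0264 0.0119] yaw -0.0782 zaxis [-0.014 -0.001 -1.   ] F [-22.6   2.4   8.9] q [ 0.02  0.75 -0.23  1.79  0.26  0.64 -2.01] open 0.588
[ 0.48619127  4.5294424  -0.08165015]
time_s: 9.42
tool_pos: [0.5326, 0.0332, 0.0147]
orientation: [0.999, -0.039, -0.0, 0.0]
ft_force: [-0.2, -0.5, -0.8]
opening: 0.582
t 9.42 p [0.5326 0.0332 0.0147] yaw -0.0787 zaxis [-0. -0. -1.] F [-0.2 -0.5 -0.8] q [-0.02  0.67 -0.2   2.02  0.28  0.47 -2.07] open 0.582
```

```bash
python3 -m inch '[[-0.5,0,-2,0,0,0,5],[-1,0,-6,0,0,0,5],[-1,0,-10,0,0,0,5],[-1,0,-14,0,0,0,5],[-1,0,-18,0,0,0,5],[-1,0,-22,0,0,0,5],[-1,0,-26,0,0,0,5],[-1,0,-30,0,0,0,5],[-1,0,-33,0,0,0,5],[-1,0,-33,0,0,0,5],[-1,0,-33,0,0,0,5]]'; python3 go.py
python3 - <<'E'
from cell import cams
import cv2
for n in("scene","side","wrist"):
    im=cams.get_image(n); cv2.imwrite(f"pics/{n}6.png",im)
im=cv2.imread("pics/side6.png")[110:270,160:430]
cv2.imwrite("pics/s6c.png",cv2.resize(im,None,fx=2.9,fy=2.9,interpolation=cv2.INTER_CUBIC))
im=cv2.imread("pics/scene6.png")[110:310,230:490]
cv2.imwrite("pics/sc6c.png",cv2.resize(im,None,fx=2.9,fy=2.9,interpolation=cv2.INTER_CUBIC))
E
```

```text
time_s: 10.33
tool_pos: [0.5256, 0.0339, 0.3468]
orientation: [0.999, -0.04, 0.003, -0.0]
ft_force: [0.1, -0.0, -0.7]
opening: 0.589
t 10.33 p [0.5256 0.0339 0.3468] yaw -0.0797 zaxis [ 0.006  0.001 -1.   ] F [ 0.1 -0.  -0.7] q [ 0.08  0.27 -0.32  1.63  0.09  1.25 -1.9 ] open 0.589
```

View pics/wrist6.png

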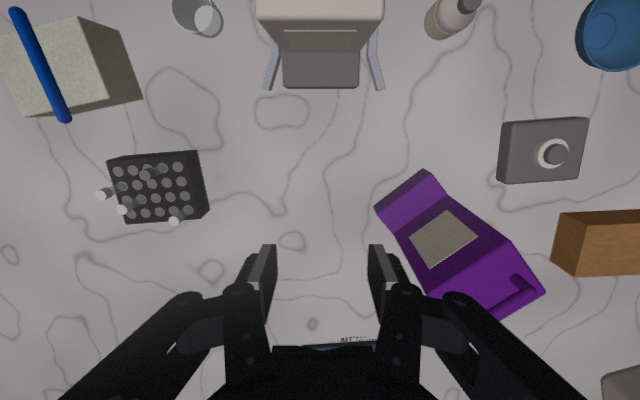

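View pics/sc6c.png

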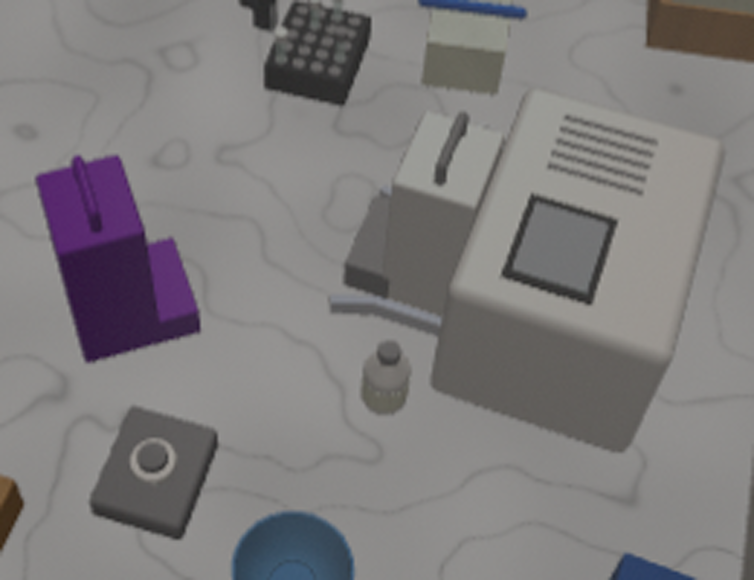

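View pics/s6c.png

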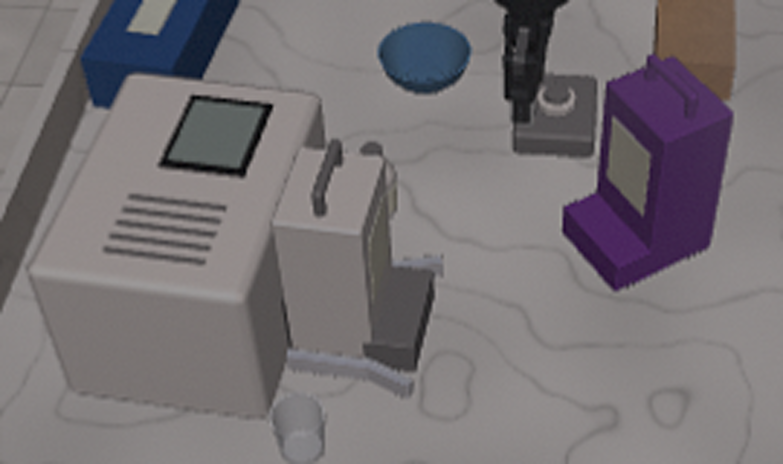

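The pack is home and centred between the flare tips at (265,89) and (383,89) in the wrist view. Nothing else has moved. Next I'll refine the button position using all three cameras.

```bash
python3 - <<'E'
from h import *
C['wrist']=cams.calibration('wrist')
im=cv2.imread("pics/wrist6.png")[100:200,480:610];cv2.imwrite("pics/wb.png",cv2.resize(im,None,fx=5,fy=5,interpolation=cv2.INTER_CUBIC))
im=cv2.imread("pics/side0.png")[125:170,325:375];cv2.imwrite("pics/sb.png",cv2.resize(im,None,fx=10,fy=10,interpolation=cv2.INTER_CUBIC))
o=(("scene",px("scene",(152,457))),("side",px("side",(556,97))),("wrist",(556,154)))
B=least_squares(lambda X:np.concatenate([(proj(n,X)-p).ravel() for n,p in o]),[.5,-.32,.04]);print(B.x,B.fun)
for n,p in o: print(n,[ground(n,p,z).round(4) for z in(.035,.045,.055)])
E
python3 go.py .503,-.321,.30,-.08
```

```text
[ 0.50290526 -0.32357021  0.05068187] [-0.07062096  0.10819947  0.66216728 -1.34851559 -0.48000022 -0.35618091]
scene [array([ 0.4988, -0.3163,  0.035 ]), array([ 0.5015, -0.3207,  0.045 ]), array([ 0.5041, -0.3251,  0.055 ])]
side [array([ 0.5052, -0.3341,  0.035 ]), array([ 0.505 , -0.3226,  0.045 ]), array([ 0.5048, -0.3111,  0.055 ])]
wrist [array([ 0.4986, -0.3371,  0.035 ]), array([ 0.501, -0.329,  0.045]), array([ 0.5033, -0.3209,  0.055 ])]
t 10.48 p [0.5238 0.0337 0.3435] yaw -0.0794 zaxis [-0.001 -0.    -1.   ] F [-0.1  0.7 -0.4] q [ 0.08  0.28 -0.32  1.63  0.09  1.25 -1.9 ] open 0.587
.503,-.321,.30,-.08 cm [ 0.74 35.52  4.35] deg [0.01 0.06 0.04]
```

View pics/wb.png

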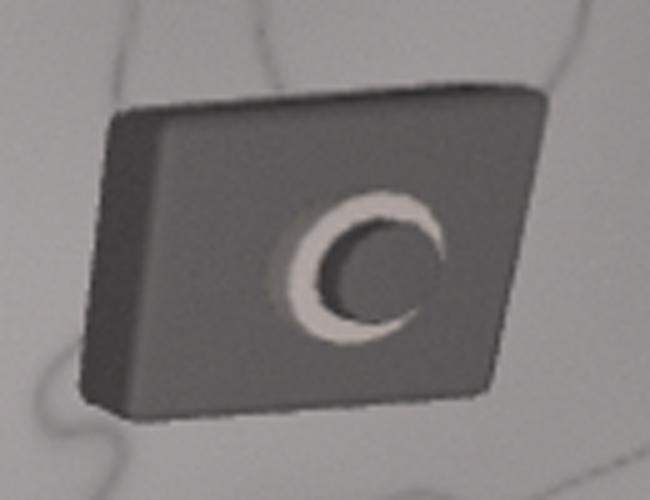

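View pics/sb.png

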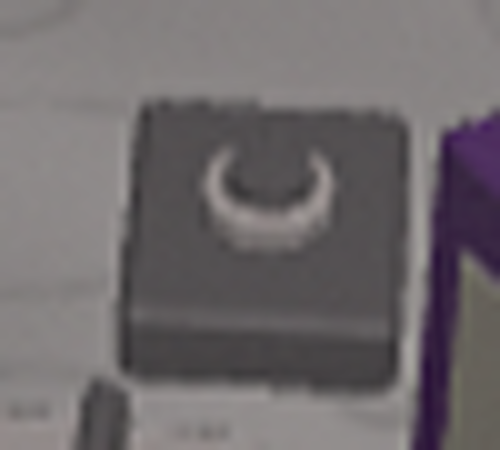

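```bash
python3 - <<'E'
from h import *
C['wrist']=cams.calibration('wrist')
o=(("scene",px("scene",(152,457))),("side",(351.8,141.3)),("wrist",(558,153.6)))
B=least_squares(lambda X:np.concatenate([(proj(n,X)-p).ravel() for n,p in o]),[.5,-.32,.04]);print(B.x,B.fun)
E
python3 -m inch '[[0,3.5,0,0,0,0,0],[0,7.5,0,0,0,0,0],[0,11.5,0,0,0,0,0],[0,15.5,0,0,0,0,0],[0,19.5,0,0,0,0,0],[0,23.5,0,0,0,0,0],[0,27.5,0,0,0,0,0],[0,31,1,0,0,0,0],[0,33.5,4,0,0,0,0],[-1,35,7,0,0,0,0],[-3,35.7,10,0,0,0,0],[-4,35.7,11,0,0,0,0]]'; python3 go.py
python3 - <<'E'
from cell import cams
import cv2
cv2.imwrite("pics/wrist7.png",cams.get_image("wrist"))
E
```

```text
[ 0.5035742  -0.32464003  0.05373777] [-0.08441064  0.01770847  0.12147403 -0.38932522 -0.14214173 -0.10639383]
time_s: 11.48
tool_pos: [0.4509, -0.32, 0.2285]
orientation: [0.999, -0.041, -0.004, -0.002]
ft_force: [-0.8, 0.7, 0.5]
opening: -0.002
t 11.48 p [ 0.4509 -0.32    0.2285] yaw -0.0827 zaxis [-0.008  0.004 -1.   ] F [-0.8  0.7  0.5] q [ 0.64  0.4  -0.16  1.76  0.08  1.   -1.2 ] open -0.002
```

View pics/wrist7.png

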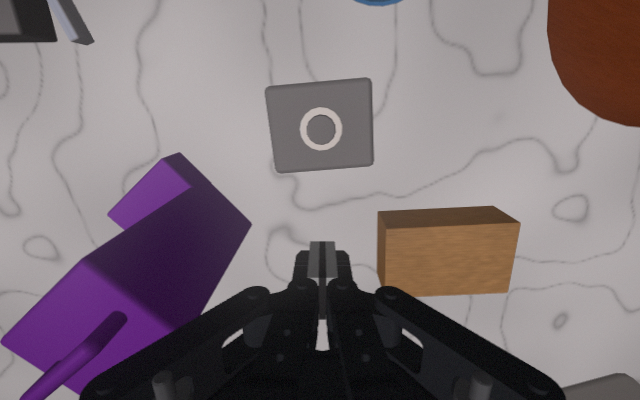

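```bash
python3 - <<'E'
from h import *
C['wrist']=cams.calibration('wrist')
print([ground('wrist',(321,128),z).round(4) for z in(.045,.054)])
E
python3 go.py .503,-.324,.12,-.08 .503,-.324,.07,-.08
```

```text
[array([ 0.5019, -0.3219,  0.045 ]), array([ 0.5027, -0.322 ,  0.054 ])]
t 11.53 p [ 0.4497 -0.319   0.2285] yaw -0.0828 zaxis [-0.01   0.004 -1.   ] F [-3.1  1.4 -2.6] q [ 0.64  0.4  -0.16  1.76  0.08  1.   -1.2 ] open 0.001
.503,-.324,.12,-.08 cm [ 5.47  0.09 10.79] deg [-0.21  0.58 -0.16]
.503,-.324,.07,-.08 cm [ 5.52  0.11 15.79] deg [-0.21  0.58 -0.16]
```

```bash
python3 -m inch '[[1,0,1,0,0,0,0],[2.5,0,4,0,0,0,0],[4,0,7,0,0,0,0],[5,0,10,0,0,0,0],[5.3,0,12.5,0,0,0,0],[5.3,0,13,0,0,0,0],[5.3,0,13,0,0,0,0],[5.3,0,13,0,0,0,0]]'; python3 go.py .503,-.323,.07,-.08
```

```text
time_s: 12.2
tool_pos: [0.5092, -0.3231, 0.1049]
orientation: [0.999, -0.039, 0.0, 0.0]
ft_force: [0.2, 0.6, 0.1]
opening: -0.004
t 12.2 p [ 0.5092 -0.3231  0.1049] yaw -0.0789 zaxis [ 0. -0. -1.] F [0.2 0.6 0.1] q [ 0.58  0.6  -0.15  1.78  0.12  0.77 -1.28] open -0.004
.503,-.323,.07,-.08 cm [-0.62  0.04  3.49] deg [ 0.   -0.02  0.06]
```

```bash
python3 -m inch '[[-0.6,0,1,0,0,0,0],[-0.6,0,2.5,0,0,0,0],[-0.6,0,3.7,0,0,0,0],[-0.6,0,4.3,0,0,0,0],[-0.6,0,4.3,0,0,0,0],[-0.6,0,4.3,0,0,0,0]]'; python3 go.py
for i in 1 2 3 4; do python3 -m inch '[[0,0,0.1,0,0,0,0],[0,0,0.2,0,0,0,0],[0,0,0.2,0,0,0,0]]'>/dev/null; python3 go.py; done
```

```text
time_s: 12.7
tool_pos: [0.5032, -0.323, 0.0626]
orientation: [0.999, -0.04, 0.001, 0.0]
ft_force: [-0.4, -0.2, 0.0]
opening: -0.004
t 12.7 p [ 0.5032 -0.323   0.0626] yaw -0.0794 zaxis [ 0.001 -0.001 -1.   ] F [-0.4 -0.2  0. ] q [ 0.58  0.65 -0.14  1.83  0.13  0.67 -1.29] open -0.004
t 12.95 p [ 0.5029 -0.3228  0.0599] yaw -0.0793 zaxis [ 0.001 -0.    -1.   ] F [-0.2 -0.4 -1.5] q [ 0.58  0.66 -0.14  1.83  0.14  0.66 -1.29] open 0.003
t 13.2 p [ 0.5026 -0.3226  0.0572] yaw -0.0792 zaxis [ 0.  0. -1.] F [-1.2 -0.2  0.5] q [ 0.58  0.66 -0.14  1.83  0.14  0.66 -1.29] open -0.0
t 13.45 p [ 0.5026 -0.3226  0.0552] yaw -0.0793 zaxis [ 0.  0. -1.] F [ 0.  -0.6  2.2] q [ 0.58  0.66 -0.14  1.83  0.14  0.65 -1.29] open -0.001
t 13.7 p [ 0.5027 -0.3226  0.0532] yaw -0.0793 zaxis [ 0. -0. -1.] F [0.  0.7 3. ] q [ 0.58  0.67 -0.13  1.84  0.14  0.65 -1.29] open -0.005
```

```bash
for i in 1 2 3; do python3 -m inch '[[0,0,0.1,0,0,0,0],[0,0,0.2,0,0,0,0],[0,0,0.2,0,0,0,0]]'>/dev/null; python3 go.py; done
```

```text
t 13.95 p [ 0.5027 -0.3226  0.0512] yaw -0.0793 zaxis [ 0. -0. -1.] F [-0.5  0.1  3.3] q [ 0.58  0.67 -0.13  1.84  0.14  0.65 -1.29] open -0.003
t 14.2 p [ 0.5027 -0.3227  0.0509] yaw -0.0794 zaxis [ 0.001 -0.001 -1.   ] F [-5.8  3.  20. ] q [ 0.58  0.67 -0.13  1.84  0.14  0.64 -1.29] open 0.001
t 14.45 p [ 0.5028 -0.3227  0.0504] yaw -0.0795 zaxis [ 0.001 -0.001 -1.   ] F [-8.6  5.6 38.2] q [ 0.58  0.67 -0.13  1.84  0.14  0.64 -1.29] open -0.004
```

The button is bottomed: the spring force ran from 2 to 3.3 N, then it hit a hard stop. Releasing it now.

```bash
python3 -m inch '[[0,0,-0.5,0,0,0,0],[0,0,-1,0,0,0,0],[0,0,-2,0,0,0,0],[0,0,-4,0,0,0,0],[0,0,-7,0,0,0,0],[0,0,-10,0,0,0,0],[-1,0,-13,0,0,0,0],[-3,0,-16,0,0,0,0],[-4.5,0,-18,0,0,0,0],[-5,0,-18,0,0,0,0],[-5,0,-18,0,0,0,0],[-5,0,-18,0,0,0,0]]'; python3 go.py
python3 - <<'E'
from cell import cams
import cv2,numpy as np
I={}
for n in("scene","side","wrist"):
    im=cams.get_image(n); I[n]=im;cv2.imwrite(f"pics/{n}8.png",im)
im=I["side"][110:270,160:430]
cv2.imwrite("pics/s8c.png",cv2.resize(im,None,fx=2.9,fy=2.9,interpolation=cv2.INTER_CUBIC))
for n in("scene","side"):
    d=cv2.absdiff(I[n],cv2.imread(f"pics/{n}6.png")).max(2)
    print(n,"pack region diff",d[145:240,240:310].max() if n=="side" else d[140:225,345:420].max())
E
```

```text
time_s: 15.45
tool_pos: [0.4526, -0.3185, 0.227]
orientation: [0.999, -0.04, -0.0, -0.0]
ft_force: [0.0, 0.2, -0.1]
opening: -0.001
t 15.45 p [ 0.4526 -0.3185  0.227 ] yaw -0.0794 zaxis [-0.  0. -1.] F [ 0.   0.2 -0.1] q [ 0.64  0.4  -0.17  1.76  0.08  0.98 -1.2 ] open -0.001
scene pack region diff 8
side pack region diff 11
```

View pics/wrist8.png

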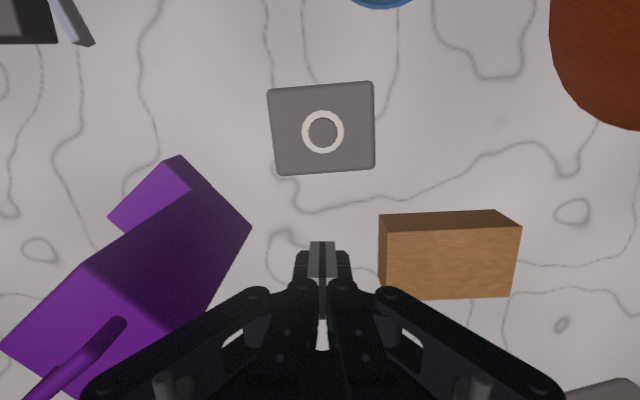

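View pics/scene8.png

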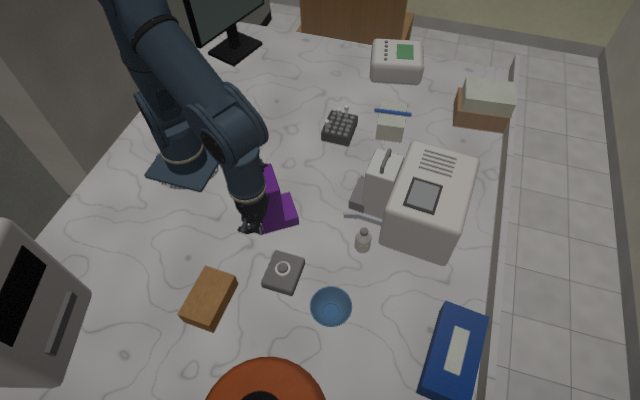

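View pics/side8.png

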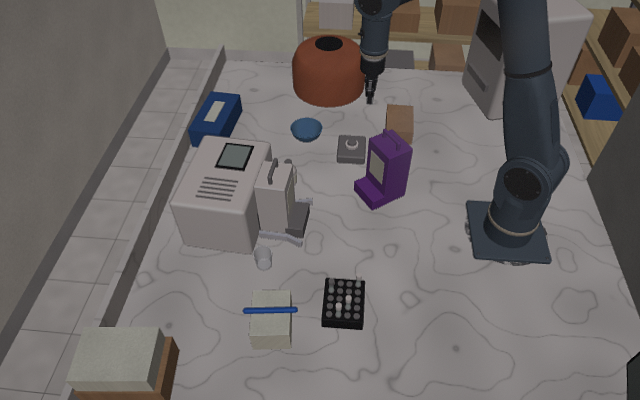

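```bash
python3 - <<'E'
from h import *
m=lambda *a:np.array(a)/1000
x0,x1,b=-22.5,67.5,-67.5
ps=("scene",m((x0,55,210),(x1,55,210),(x0,-55,210),(x1,-55,210),(b,-55,0),(b,-55,45)),[(418,110),(504,128),(393,183),(474,203),(345,284),(346,264)])
pd=("side",m((x0,-55,210),(x0,55,210),(x1,55,210),(b,55,0),(b,55,45),(b,-55,45)),[(385,153),(367,231),(276,223),(415,369),(417,347),(435,275)])
q,R,c=fit([ps,pd],[.69,.02,-.08]);print(q.round(4),R.round(1).tolist())
d=q[:2]-[.7613,.0146];c,s=np.cos(-.0806),np.sin(-.0806);print(c*d[0]+s*d[1],-s*d[0]+c*d[1],q[2]+.0806)
E
```

```text
[ 0.6929  0.0226 -0.0443] [[1.3, -1.1], [0.1, 0.1], [-0.4, -0.3], [1.3, 0.9], [-0.9, 0.8], [-0.7, -0.0], [0.4, 0.3], [-0.4, 0.6], [-0.9, 0.2], [1.6, 1.1], [0.4, -0.4], [-0.2, -2.6]]
-0.06878126414328467 0.002461938740192726 0.036261490410031
```

The position checks out at −68.8 mm, but this fit's yaw is noisy. I'll check squareness in the close wrist picture.

```bash
python3 - <<'E'
import cv2
im=cv2.imread("pics/wrist6.png")[0:100,245:405]
cv2.imwrite("pics/w6c.png",cv2.resize(im,None,fx=5,fy=5,interpolation=cv2.INTER_CUBIC))
E
```

```text
(no output)
```

View pics/w6c.png

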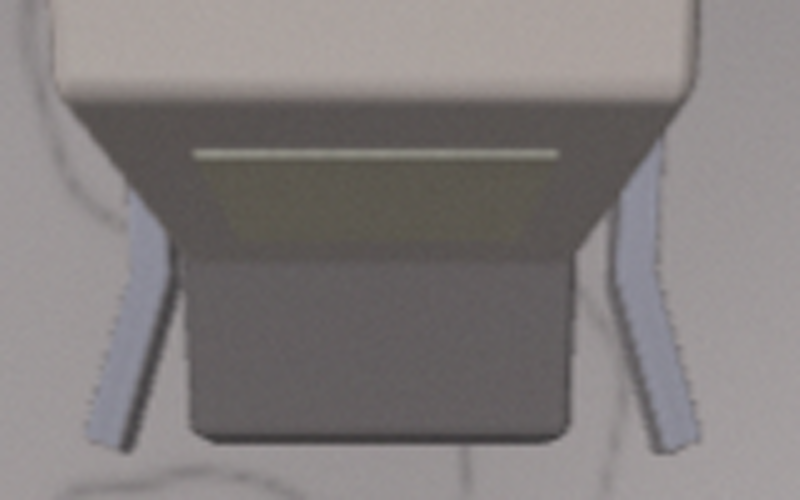

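In the close-up, the step's back edge (row 437 at both ends) is parallel to the line of the rail tips (row 450 at both ends). The pack is square and inside the rails, about 3 mm off the middle of 10 mm play per side.

```bash
python3 -c "
from cell import env;print(env.sign_off())"
```

```text
the job is handed in; nothing more can be done
None
```

I slid the white pack into the bay with two spread fingers low on its step (about 12 mm above the bench). It stayed upright in every picture and I never lifted it. Only after that I pressed the console button to its stop and let it go. I then signed off at about 15.6 s of the 58 s, with the arm clear of everything.

**Pack home:** it stopped where I had predicted, and pushing harder (to about 24 N) moved it no further. The camera fit puts its origin at x ≈ −68.8 mm in the dock frame, against −67.5 mm when home.

**Pack square:** the close wrist picture shows its back edge parallel to the line of the rail ends. It sits about 2.5 to 4 mm off the middle, with 10 mm of play each side, and I left it there.

**Check that disagreed:** the two-camera fit read the pack as 0.036 rad out of square. The same kind of fit was off by about 0.03 rad the same way before the push, so I trusted the wrist picture.

**Button:** the force rose to about 3.3 N over roughly 6 mm, then hit a hard stop where I pressed up to about 38 N. In the pictures afterwards it looks up again, but I had no direct reading of the button's travel.

**Bystanders:** the rack, cup, bottle, dish, carton and wipes look unmoved in the last pictures, as does the purple look-alike. The pack did not move while I pressed the button.

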